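Fit the new water filter in the sloped bayonet port

ROBOT

A 7-joint arm with a two-finger parallel gripper is mounted at the origin on a cart in front of the work surface, level with it; the furniture and walls round the work are solid. World frame = base frame: x ahead of the robot, y to its left, z up, the work surface at z = 0. Lengths are in mm, angles in rad, forces in N, time in s.
With the tool pointing down it reaches from about 400 to 900 mm from the base axis. Payload 5.5 kg.
Tool frame: the origin (TCP) lies at the very end of the fingers, on their centre line; the grasp point (between the pads) lies 19 mm behind it; z points along the fingers, y is the line along which they close (so a half turn about z gives the same grasp; the last joint's range is limited). The gripper opens to 85 mm and grips with 20 to 120 N. Pads are 22 mm wide; open, the fingers measure 114 mm over their backs; the gripper's body (76 mm by 85 mm) begins 54 mm behind the grasp point. The pads swing forward as they close: fully open they stand 13 mm farther back than shut.
Start: joints at [1.579, 0.501, -0.427, 1.55, 0.221, 1.138, -0.21], TCP at [163.867, -629.005, 231.31] pointing down, gripper open.
Joint ranges: [-2.88, 2.88], [-0.31, 2.03], [-1.54, 1.56], [0.2, 2.42], [-1.41, 4.55], [0.19, 2.02], [-2.57, 2.57]. Speed limits (rad/s): [2.57, 2.57, 3.14, 3.14, 3.14, 3.14, 3.14].

INTERFACE

Orientations are given as a unit quaternion [w, x, y, z].
In Python, from plant import get_obs, grab_frame, calibration, sign_off, spot_in, trace, landmark_of gives the robot as it stands.
- The arm moves only by the tool drive_tool, never from a script. Its argument "moves" is a list of rows, each an object of numbers: "x", "y", "z": the shift along the world's x, y, z in mm; "turn": the turn about the world's z in degrees; "jaw": the closure in counts, from 0 (fully open) to 255 (shut). A call has 1 to 5 rows; each row is the pose to reach, as a shift and turn from the pose commanded when the call began; what a row does not reach only later rows make up. A row lasts 1/12 s, in which the tool goes at most 41.7 mm and 7.16 degrees, less where a joint would pass 70% of its speed; a pose out of reach is approached as far as the arm can. A call with a gripper value outside its range is refused whole. The fingers move at their own pace and stop on an object; "squeeze" is the grip in N (left out, the last holds). Time passes only in rows, so rows that repeat a pose let the fingers close. It gives the time, the measured TCP pose, the force, the opening and the grip force at its end, in the units of the state.
- get_obs(): the state, without advancing time (a new reading comes with each control period).
- grab_frame(name): name is "scene" or "side" or "wrist"; returns the picture (400x640x3 uint8, red, green, blue); there is no depth.
- calibration(name): a dict with "K" (3x3 intrinsics, pixels), "view" (4x4, takes a point from world to camera coordinates); the wrist camera has in their place "T_tool_cam" (4x4, takes a point from camera to tool coordinates, whose origin is the TCP and whose axes are the flange's). Camera axes: x right, y up, looking along -z (the intrinsics and any distortion apply to the point x, -y, -z); pixel columns grow to the right and rows downward; lengths in mm; the calibration is good to about 2 mm. The wrist camera is an equidistant fisheye: a pixel r from the principal point sees the ray r / f radians off the axis. A picture is of the moment at which its call begins: read the wrist's pose just before it. calibration takes no time and is no camera call.
- sign_off(): hands the job in; it is judged then, once.
Trained networks look in the newest picture that a camera, given by its name, has taken for a name from the list of things; names that differ only in an ending like _2 or _b are one class to them, and where a whole thing is asked for, a point or a joint stands for the part that bears it (a point fixed in the world has none). Each returns a list of dicts, best first, with "score" (0 to 1); they miss things now and then, are a little off and sometimes report something else, mostly with a low value. They report only what shows in the picture. A call takes as long as a camera call. They do not tell look-alikes from the thing itself.
- spot_in(target, camera): "centre" ([x, y, z] in mm, in world coordinates, good to about 4 mm: the middle of the surface that is visible of it).
- trace(target, camera): "mask" (400x640 bool, what is visible of it).
- landmark_of(target, camera): "centre" ([x, y, z] in mm, in world coordinates, good to about 4 mm: a listed point, or the origin of a listed thing).
The state is a dict: "time_s": time; "joint_positions": joint angles; "qvel": joint speeds; "effort": joint torques, N m; "position": TCP position; "orientation": TCP orientation; "ft_force": force on the tool from outside, world axes, zero at the start; "moment": the same for the moment, N m; "opening": finger opening in mm; "grip_force": force on a finger pad.
Only numpy, scipy, OpenCV 4.12 (cv2) and the standard library are available. Lean on these libraries where they do the work, as an engineer would, in place of code of your own. Each camera call takes 0.05 s, during which the arm holds its last target. There are 200 camera calls.

TASK

Fit the new filter cartridge to the water filter unit: find the slots of the sloped port with its two lugs, push it in against the spring, turn it a quarter turn clockwise until it stops, then let it rise so that it seats locked, and let go of it. Leave the mug, the tin and the jar where they stand.

Things in the scene. Friction and masses are not known exactly. Their poses are not given: they have to be found in the camera images.
- cartridge: filter cartridge, white/grey plastic, 0.35 kg, 134 mm tall, standing on its neck. Origin: centre of the neck's underside, z up. z 0-33: neck, 58 mm diameter, foot chamfered, with two opposite lugs along +x and -x: out to 38 mm from the axis, 14 mm wide, z 8 to 14, tapered below to 7 mm wide at z 3. z 33-100: body, 72 mm diameter. A half turn about z makes no difference
- cartridge_wing (a point): centre of the upright flat wing on top of the cartridge, to hold it by: 60 mm long along the cartridge's x (in line with the lugs), 18 mm thick along y, from z 100 to 134 mm above the cartridge's origin; this point is at z 117
- filter_unit: water filter unit: white wedge-shaped housing 205 mm deep, 160 wide, 137 high at the back, fixed. Origin: centre of the housing's underside, z up; -x is its front, roughly towards the robot. The front slopes 30 degrees from level and carries the port. On its right (y -79 to -191 mm) a drip tray under a steel gooseneck spout 216 mm high
- filter_port: bayonet port: round grey collar, 94 mm outside, 38 mm high on the slope. Origin: centre of its mouth, 62 mm wide; z out along its axis (30 degrees from vertical, leaning to the unit's front), x up the slope. Two opposite entry slots for the lugs, 20 mm wide, to 40 mm from the axis, each between two thin outer ribs; their line lies within 20 degrees of x, differently each time: look or feel for it
- port_floor (a point): point on the port's axis 33 mm below the mouth, where the plate bottoms. Lugs off the slots rest on the rim. In the slots, pushed until the cartridge's origin is over 27 mm below the mouth, they can turn, only clockwise seen from above the mouth, to a stop 95 degrees from the slots. Let up there, it rises 5 mm into notches and is locked, origin 22 mm below the mouth
- valve_plate: sprung round plate in the port, pressed down by the cartridge's underside. Origin at the mouth centre at rest, sinking with the plate; plate top at rest 14 mm below the mouth. 3 N at first touch, 0.6 N more per mm (11 N at 27 mm below the mouth), bottoms at 33 mm; push the cartridge's origin about 30 mm below the mouth before turning
- orange_mug: a plain mug, 81 mm wide, 101 mm high, on the drip tray; origin at its underside, 17 mm from the cup's middle towards the handle; to be left alone
- tin: a printed food tin, 57 mm diameter, 72 mm high, near the cartridge; to be left alone
- sweet_jar: a clear jar with a red lid, 65 mm wide, 86 mm high, near the cartridge; to be left alone
Things that resemble listed ones, but are neither listed nor needed, are in the scene too. Leave any black or blue look-alike of the cartridge alone.

How it is judged (in metres and radians):
On the way, in this order (a step that is already met when the one before it is completed fails the run):
1. the cartridge is pushed in through the slots, against the spring, below the ridge of the collar (z of cartridge in the frame of filter_port below -0.0262 m and distance between cartridge and filter_port below 0.036 m and angle between the x axis of cartridge and the x axis of filter_port, either way round below 0.55 rad), for 0.05 s.
2. it is turned under the collar by most of a quarter turn (distance between cartridge and filter_port below 0.036 m and angle between the x axis of cartridge and the y axis of filter_port, either way round below 0.55 rad), for 0.05 s.
At the end, for the whole second after the job is handed in: The cartridge is locked in the port and let go: origin 19.5 to 24.5 mm below the mouth (lugs risen into the notches), axis within 5 degrees of the port's, wing within 29 degrees of the port's y, at rest; mug, tin and jar not moved by over 30 mm nor tipped (z of cartridge in the frame of filter_port between -0.0245 and -0.0195 m and distance between cartridge and filter_port below 0.0255 m and angle between the z axis of cartridge and the z axis of filter_port, either way round below 0.09 rad and angle between the x axis of cartridge and the y axis of filter_port, either way round below 0.5 rad and linear speed of cartridge below 0.02 m/s and contact force between the fingers and cartridge below 0.1 N); the robot touches nothing.
It fails at once if the mug is knocked away or tipped (distance of orange_mug from where it was at the start of the episode above 0.03 m or angle between orange_mug's own z axis and vertical above 0.5 rad).
It fails at once if the tin is knocked away or tipped (distance of tin from where it was at the start of the episode above 0.03 m or angle between tin's own z axis and vertical above 0.5 rad).
It fails at once if the jar is knocked away or tipped (distance of sweet_jar from where it was at the start of the episode above 0.03 m or angle between sweet_jar's own z axis and vertical above 0.5 rad).
It also fails if it takes over 61 s, if anything falls off the work surface, if the arm or the gripper's body presses on something with over 40 N, if the wrist force passes 120 N, or if a joint passes its speed limit or range.

## Working session

There is one attempt and no reset: what is moved stays moved. The work goes in short steps, Python scripts to look and compute and a tool call to move; the robot and the scene stay as the last step left them, time stands still between calls to the robot, and variables do not carry over. Pictures are saved under pics/ and viewed, at most 10 in all, crops included, and the job is handed in when it is done.

Besides the shell and the picture viewer there is one more tool, called as name([rows], argument=value, ...), one row to a line, values as JSON. drive_tool: Moves the arm, as the interface text tells. Its arguments: {"type":"object","properties":{"moves":{"type":"array","items":{"type":"object","properties":{"x":{"type":"number"},"y":{"type":"number"},"z":{"type":"number"},"turn":{"type":"number"},"jaw":{"type":"number"}}}},"squeeze":{"type":"number"}},"required":["moves"]}

```bash
mkdir -p pics; cat > h.py <<'E'
import numpy as np, cv2
from scipy.spatial.transform import Rotation as R
from plant import *
def save(n,img,box=None,s=1):
    if box: img=img[box[1]:box[3],box[0]:box[2]]
    cv2.imwrite('pics/'+n,cv2.resize(img[:,:,::-1],None,fx=s,fy=s,interpolation=cv2.INTER_CUBIC))
def proj(P,cam):
    c=calibration(cam);p=c['view'][:3,:3]@np.asarray(P,float)+c['view'][:3,3]
    q=c['K']@np.array([p[0],-p[1],-p[2]]);return q[:2]/q[2]
def ray(px,cam):
    c=calibration(cam);d=np.linalg.inv(c['K'])@[px[0],px[1],1];d=np.array([d[0],-d[1],-d[2]])
    Rm=c['view'][:3,:3];return -Rm.T@c['view'][:3,3],Rm.T@d
def onz(px,cam,z):
    o,d=ray(px,cam);return o+d*(z-o[2])/d[2]
E
python3 - <<'E'
from h import *
a=grab_frame('scene');save('s1.png',a)
for t in ['cartridge','cartridge_wing','filter_port','filter_unit','port_floor','orange_mug','tin','sweet_jar']:
    print(t,[(np.round(d['centre']).tolist(),round(d['score'],2)) for d in landmark_of(t,'scene')])
b=grab_frame('side');save('d1.png',b)
for t in ['cartridge','cartridge_wing','filter_port','filter_unit','port_floor','valve_plate']:
    print(t,[(np.round(d['centre']).tolist(),round(d['score'],2)) for d in landmark_of(t,'side')])
print(calibration('scene').keys(),calibration('wrist'))
for c in('scene','side'):print(c,ray((320,200),c))
print(get_obs())
E
```

```text
cartridge [([463.0, 396.0, 0.0], 0.98), ([433.0, 539.0, -4.0], 0.89), ([604.0, 200.0, 1.0], 0.67)]
cartridge_wing [([466.0, 401.0, 111.0], 0.93), ([433.0, 541.0, 119.0], 0.64), ([604.0, 202.0, 120.0], 0.63)]
filter_port [([553.0, 52.0, 126.0], 0.67)]
filter_unit [([599.0, 47.0, 1.0], 0.56)]
port_floor [([569.0, 46.0, 98.0], 0.77), ([555.0, 47.0, 126.0], 0.55)]
orange_mug [([554.0, -99.0, 19.0], 0.77)]
tin [([577.0, 349.0, 2.0], 0.82)]
sweet_jar [([463.0, 271.0, -1.0], 0.81), ([573.0, 349.0, 1.0], 0.65)]
cartridge [([434.0, 540.0, 0.0], 0.96), ([601.0, 198.0, -2.0], 0.64), ([468.0, 401.0, 0.0], 0.63)]
cartridge_wing [([598.0, 207.0, 115.0], 0.64), ([468.0, 401.0, 114.0], 0.58), ([431.0, 539.0, 114.0], 0.57)]
filter_port [([549.0, 51.0, 124.0], 0.89)]
filter_unit [([597.0, 41.0, -2.0], 0.94)]
port_floor [([570.0, 43.0, 94.0], 0.83)]
valve_plate [([554.0, 51.0, 124.0], 0.66)]
dict_keys(['K', 'view']) {'K': array([[309.70691629,   0.        , 315.47869607],
       [  0.        , 309.70691629, 200.90955121],
       [  0.        ,   0.        ,   1.        ]]), 'T_tool_cam': array([[ 7.104
[... 595 characters left out ...]
365,  0.50088426, -0.4269905 ,  1.55039797,  0.22079338,
        1.13829172, -0.21031312]), 'qvel': array([ 1.18706355e-04,  1.50222274e-03,  9.39550670e-04, -6.14430554e-05,
        7.57045774e-04, -3.28027069e-04,  1.39233911e-03]), 'effort': array([-8.14687646e-04, -5.69296288e+01, -5.80904469e+00, -2.81321239e+01,
        1.29700583e-02,  1.90680767e-03, -4.62608170e-05]), 'position': array([ 163.84401199, -629.01651757,  231.31954456]), 'orientation': array([1.71240249e-05, 9.91897682e-01, 1.27039318e-01, 1.98953948e-05]), 'ft_force': array([-0.12529596, -1.47260874,  0.81228332]), 'moment': array([-0.00085642, -0.00045417, -0.03675083]), 'grip_force': 0.0, 'opening': 85.43965347070362}
```

View pics/s1.png

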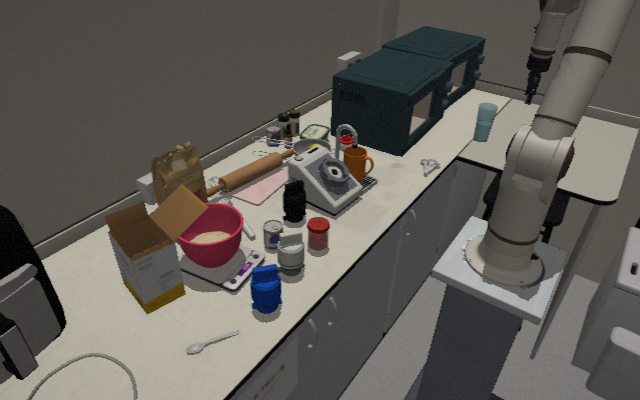

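View pics/d1.png

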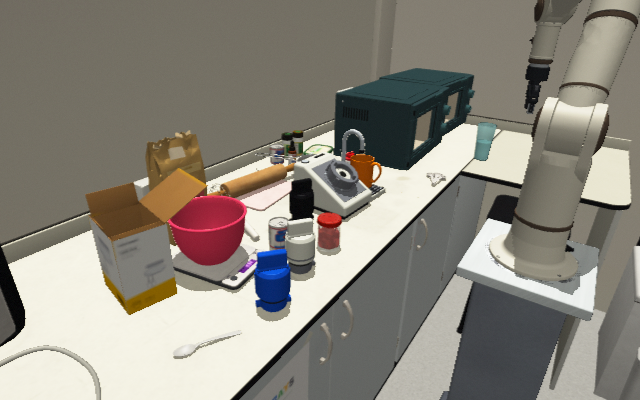

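```bash
python3 - <<'E'
from h import *
a=grab_frame('scene');b=grab_frame('side')
A=cv2.resize(a[215:285,245:345],None,fx=4,fy=4,interpolation=cv2.INTER_CUBIC)
B=cv2.resize(b[205:275,255:355],None,fx=4,fy=4,interpolation=cv2.INTER_CUBIC)
C=cv2.resize(a[125:215,275:375][:70],None,fx=4,fy=4,interpolation=cv2.INTER_CUBIC)
C=cv2.resize(a[140:210,280:380],None,fx=4,fy=4,interpolation=cv2.INTER_CUBIC)
D=cv2.resize(b[145:215,285:385],None,fx=4,fy=4,interpolation=cv2.INTER_CUBIC)
save('m1.png',np.vstack([np.hstack([A,B]),np.hstack([C,D])]))
E
```

```text
(no output)
```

View pics/m1.png

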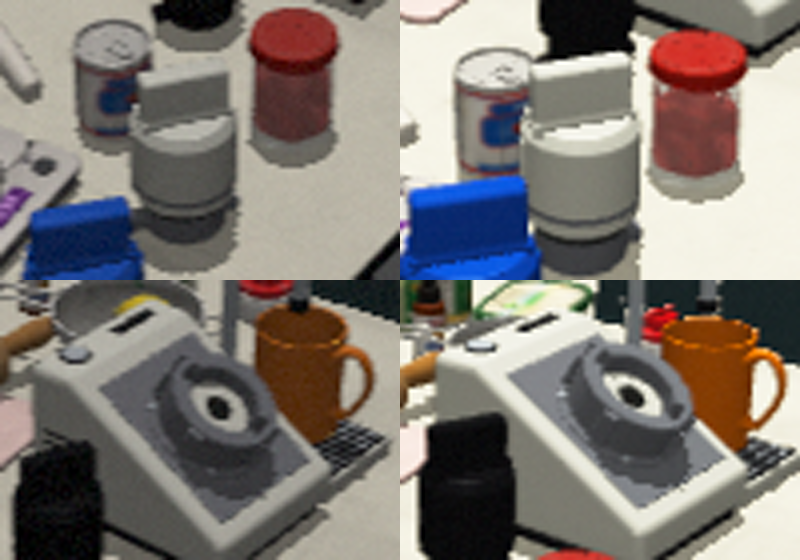

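```bash
python3 - <<'E'
from h import *
for cam,p,q in(('scene',(279.3,233),(302,230.5)),('side',(285.8,220.5),(313,218))):
    P,Q=onz(p,cam,134),onz(q,cam,134);d=Q-P;print(P,Q,np.linalg.norm(d),np.degrees(np.arctan2(d[1],d[0])))
M=R.from_quat(np.roll(get_obs()['orientation'],-1)).as_matrix();print(M.round(3))
# unit outline: housing base corners
for cam in('scene','side'):
  grab_frame(cam); 
  for t in('cartridge','cartridge_wing','filter_port','port_floor','tin','sweet_jar'):
    print(cam,t,[np.round(d['centre']).tolist() for d in spot_in(t,cam)[:3]])
E
```

```text
[486.62647102 419.01677961 134.        ] [445.63595669 375.01970929 134.        ] 60.132890021272296 -132.97392570382735
[488.15563755 423.69690489 134.        ] [444.50880968 376.73070558 134.        ] 64.11606242244665 -132.9020569516719
[[ 0.968  0.252  0.   ]
 [ 0.252 -0.968 -0.   ]
 [ 0.     0.    -1.   ]]
scene cartridge [[414.0, 556.0, 91.0], [450.0, 416.0, 89.0], [586.0, 221.0, 86.0]]
scene cartridge_wing [[416.0, 558.0, 93.0], [583.0, 221.0, 84.0]]
scene filter_port [[556.0, 63.0, 115.0], [550.0, -87.0, 94.0]]
scene port_floor [[555.0, 60.0, 113.0]]
scene tin [[567.0, 363.0, 62.0]]
scene sweet_jar [[450.0, 288.0, 65.0]]
side cartridge [[421.0, 560.0, 82.0], [592.0, 221.0, 88.0], [454.0, 418.0, 83.0]]
side cartridge_wing [[414.0, 556.0, 82.0], [450.0, 423.0, 82.0], [589.0, 228.0, 81.0]]
side filter_port [[551.0, 71.0, 115.0]]
side port_floor [[559.0, 63.0, 109.0]]
side tin [[566.0, 365.0, 55.0]]
side sweet_jar [[450.0, 296.0, 58.0]]
```

drive_tool([
  {"x": 10,"y": 10,"z": 40},
  {"x": 30,"y": 35,"z": 80},
  {"x": 55,"y": 65,"z": 110},
  {"x": 80,"y": 95,"z": 130},
  {"x": 110,"y": 120,"z": 150},
], squeeze=20)

```text
schema error: expected keys x, y, z, turn, jaw
```

drive_tool([
  {"x": 30,"y": 25,"turn": 7},
  {"x": 60,"y": 52,"turn": 14},
  {"x": 90,"y": 80,"turn": 14},
  {"x": 120,"y": 108,"turn": 14},
  {"x": 145,"y": 140,"turn": 14},
])

```text
schema error: expected keys x, y, z, turn, jaw
```

drive_tool([
  {"x": 10,"y": 10,"z": 40,"turn": 0,"jaw": 0},
  {"x": 30,"y": 35,"z": 80,"turn": 0,"jaw": 0},
  {"x": 55,"y": 65,"z": 110,"turn": 0,"jaw": 0},
  {"x": 80,"y": 95,"z": 130,"turn": 0,"jaw": 0},
  {"x": 110,"y": 120,"z": 150,"turn": 0,"jaw": 0},
], squeeze=20)

```text
time_s: 2.02
position: [260.1, -521.1, 373.1]
orientation: [0.001, 0.992, 0.126, -0.0]
ft_force: [1.4, -1.3, 0.3]
opening: 85.2
grip_force: 0.0
```

drive_tool([
  {"x": 30,"y": 25,"z": 0,"turn": 7,"jaw": 0},
  {"x": 60,"y": 52,"z": 0,"turn": 14,"jaw": 0},
  {"x": 90,"y": 80,"z": 0,"turn": 21,"jaw": 0},
  {"x": 120,"y": 108,"z": 0,"turn": 28,"jaw": 0},
  {"x": 145,"y": 140,"z": 0,"turn": 32,"jaw": 0},
])

```text
time_s: 2.43
position: [406.6, -380.7, 371.4]
orientation: [0.001, 0.917, 0.398, 0.0]
ft_force: [0.7, -0.5, 0.2]
opening: 85.3
grip_force: 0.0
```

drive_tool([
  {"x": 5,"y": 40,"z": 0,"turn": 0,"jaw": 0},
  {"x": 10,"y": 80,"z": 0,"turn": 0,"jaw": 0},
  {"x": 15,"y": 120,"z": 0,"turn": 0,"jaw": 0},
  {"x": 15,"y": 160,"z": 0,"turn": 0,"jaw": 0},
  {"x": 15,"y": 200,"z": 0,"turn": 0,"jaw": 0},
])

```text
time_s: 2.85
position: [420.0, -179.7, 371.1]
orientation: [0.0, 0.918, 0.396, 0.0]
ft_force: [0.3, -0.3, 0.1]
opening: 85.4
grip_force: 0.0
```

drive_tool([
  {"x": -5,"y": 35,"z": -20,"turn": 0,"jaw": 0},
  {"x": -10,"y": 70,"z": -40,"turn": 0,"jaw": 0},
  {"x": -20,"y": 105,"z": -60,"turn": 0,"jaw": 0},
  {"x": -28,"y": 140,"z": -80,"turn": 0,"jaw": 0},
  {"x": -34,"y": 175,"z": -100,"turn": 0,"jaw": 0},
])

```text
time_s: 3.27
position: [385.0, -5.6, 270.4]
orientation: [0.001, 0.919, 0.395, -0.0]
ft_force: [1.2, -0.1, -0.8]
opening: 85.7
grip_force: 0.0
```

drive_tool([
  {"x": 0,"y": 20,"z": -20,"turn": 0,"jaw": 0},
  {"x": 0,"y": 35,"z": -40,"turn": 0,"jaw": 0},
  {"x": 0,"y": 35,"z": -50,"turn": 0,"jaw": 0},
  {"x": 0,"y": 35,"z": -50,"turn": 0,"jaw": 0},
])

```text
time_s: 3.6
position: [384.3, 29.1, 219.5]
orientation: [-0.001, 0.918, 0.397, -0.001]
ft_force: [-0.4, 0.2, -0.9]
opening: 85.7
grip_force: 0.0
```

```bash
cat >> h.py <<'E'
def wpose():
    o=get_obs();T=np.eye(4);T[:3,:3]=R.from_quat(np.roll(o['orientation'],-1)).as_matrix();T[:3,3]=o['position']
    return T@calibration('wrist')['T_tool_cam']
def wproj(P,T):
    K=calibration('wrist')['K'];p=np.linalg.inv(T)@np.append(P,1);v=np.array([p[0],-p[1],-p[2]])
    th=np.arctan2(np.hypot(v[0],v[1]),v[2]);u=v[:2]/max(1e-9,np.hypot(v[0],v[1]))
    return K[:2,2]+K[0,0]*th*u
def wray(px,T):
    K=calibration('wrist')['K'];d=np.asarray(px,float)-K[:2,2];r=np.hypot(*d);th=r/K[0,0]
    v=np.append(np.sin(th)*d/max(r,1e-9),np.cos(th));return T[:3,3],T[:3,:3]@[v[0],-v[1],-v[2]]
def wonplane(px,T,p0,n):
    o,d=wray(px,T);return o+d*(np.dot(np.subtract(p0,o),n)/np.dot(d,n))
def rect(img,T,p0,ex,ey,half,n=400):
    """rectified picture of plane p0+ex*u+ey*v, u right, v up, +-half mm"""
    g=np.linspace(-half,half,n);mx=np.zeros((n,n),np.float32);my=mx.copy()
    K=calibration('wrist')['K'];U,V=np.meshgrid(g,-g)
    P=p0+U[...,None]*ex+V[...,None]*ey;p=(P-T[:3,3])@T[:3,:3];v=np.stack([p[...,0],-p[...,1],-p[...,2]],-1)
    rho=np.hypot(v[...,0],v[...,1]);th=np.arctan2(rho,v[...,2])
    mx=(K[0,2]+K[0,0]*th*v[...,0]/rho).astype(np.float32);my=(K[1,2]+K[0,0]*th*v[...,1]/rho).astype(np.float32)
    return cv2.remap(img,mx,my,cv2.INTER_CUBIC)
E
python3 - <<'E'
from h import *
T=wpose();a=grab_frame('wrist');np.save('w1.npy',a);np.save('w1T.npy',T)
print(get_obs()['position'],T[:3,3],wproj([552,51,125],T))
for t in ['filter_port','port_floor','filter_unit','valve_plate']:
    print(t,[(np.round(d['centre']).tolist(),round(d['score'],2)) for d in landmark_of(t,'wrist')])
yaw=np.radians(-20);up=np.array([np.cos(yaw)*np.cos(np.pi/6),np.sin(yaw)*np.cos(np.pi/6),.5]);n=np.array([-np.cos(yaw)*.5,-np.sin(yaw)*.5,.866])
ex=np.cross(up,n) # right when up the slope
r=rect(a,T,np.array([552,51,125.]),ex,up,80)
save('p1.png',np.hstack([cv2.resize(a,(640,400))[:, 0:400] if False else r, r[:0].reshape(0,400,3)] ) if False else r)
save('p1.png',np.hstack([r,cv2.resize(a,(400,250))[[*range(250)]+[249]*150]]))
E
```

```text
[385.13525266  28.5790497  220.55223594] [439.34087616  86.74342198 361.97881319] [450.49995236  46.23658441]
filter_port [([570.0, 43.0, 97.0], 0.35)]
port_floor [([570.0, 47.0, 99.0], 0.79)]
filter_unit [([596.0, 48.0, 2.0], 0.56)]
valve_plate [([549.0, 48.0, 126.0], 0.78)]
```

View pics/p1.png

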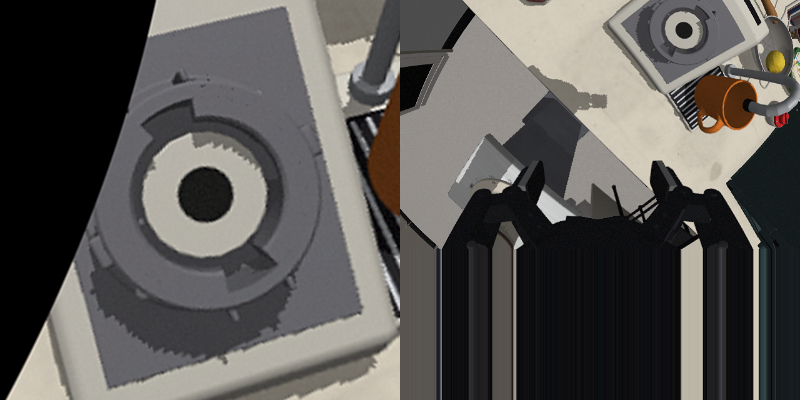

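```bash
cat >> h.py <<'E'
def frame(yd):
    y=np.radians(yd);c,s=np.cos(y),np.sin(y);k=np.sqrt(3)/2
    up=np.array([c*k,s*k,.5]);n=np.array([-c*.5,-s*.5,k]);return up,n,np.cross(n,up) # x,z,y of port
E
python3 - <<'E'
from h import *
a=np.load('w1.npy');T=np.load('w1T.npy')
up,n,y=frame(-20);p0=np.array([552,51,125.])
def px(u,v): return wproj(p0-y*(u-200)*.4+up*(200-v)*.4,T)
E_={'R':[(285,8),(362,312)],'B':[(110,388),(362,312)],'T':[(160,40),(285,8)]}
for yd in (-10,-6,-3,0,3):
    up2,n2,y2=frame(yd);q=p0-38*n2
    out=[]
    for k,(s,e) in E_.items():
        S,Q=[wonplane(px(*w),T,q,n2) for w in(s,e)];d=Q-S
        out.append((k,round(np.degrees(np.arctan2(d@y2,d@up2)),1),round(np.linalg.norm(d))))
    print(yd,out)
yd=-3
up,n,y=frame(yd)
r=rect(a,T,p0,-y,up,60,480);r=r.copy()
save('p2.png',r)
E
```

```text
-10 [('R', np.float64(-174.3), 146), ('B', np.float64(-83.3), 121), ('T', np.float64(-83.4), 60)]
-6 [('R', np.float64(-177.7), 147), ('B', np.float64(-87.4), 121), ('T', np.float64(-86.5), 60)]
-3 [('R', np.float64(179.7), 148), ('B', np.float64(-90.5), 122), ('T', np.float64(-88.8), 61)]
0 [('R', np.float64(177.1), 149), ('B', np.float64(-93.5), 122), ('T', np.float64(-91.2), 62)]
3 [('R', np.float64(174.5), 150), ('B', np.float64(-96.6), 123), ('T', np.float64(-93.5), 62)]
```

View pics/p2.png

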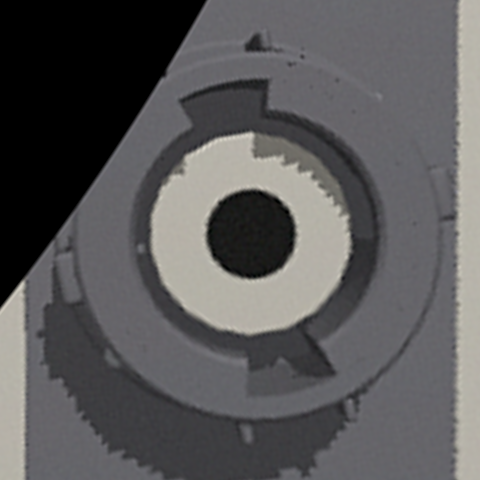

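drive_tool([
  {"x": 8,"y": 38,"z": 5,"turn": 0,"jaw": 0},
  {"x": 16,"y": 76,"z": 10,"turn": 0,"jaw": 0},
  {"x": 24,"y": 114,"z": 15,"turn": 0,"jaw": 0},
  {"x": 32,"y": 152,"z": 20,"turn": 0,"jaw": 0},
  {"x": 40,"y": 190,"z": 20,"turn": 0,"jaw": 0},
])

```text
time_s: 4.27
position: [427.9, 219.2, 242.6]
orientation: [0.001, 0.919, 0.394, 0.001]
ft_force: [0.0, 0.1, 0.4]
opening: 85.4
grip_force: 0.0
```

drive_tool([
  {"x": 8,"y": 38,"z": 0,"turn": 0,"jaw": 0},
  {"x": 16,"y": 76,"z": 0,"turn": 0,"jaw": 0},
  {"x": 24,"y": 114,"z": 0,"turn": 0,"jaw": 0},
  {"x": 32,"y": 150,"z": 0,"turn": 0,"jaw": 0},
  {"x": 40,"y": 180,"z": 0,"turn": 0,"jaw": 0},
])

```text
time_s: 4.68
position: [466.8, 400.4, 241.5]
orientation: [-0.0, 0.919, 0.395, 0.0]
ft_force: [1.1, 0.3, 0.1]
opening: 85.1
grip_force: 0.0
```

drive_tool([
  {"x": 0,"y": 0,"z": 0,"turn": 0,"jaw": 0},
  {"x": 0,"y": 0,"z": 0,"turn": 0,"jaw": 0},
])

```text
time_s: 4.85
position: [465.8, 399.8, 241.4]
orientation: [-0.001, 0.918, 0.396, 0.0]
ft_force: [0.6, -0.3, 1.0]
opening: 85.2
grip_force: 0.0
```

```bash
python3 - <<'E'
from h import *
T=wpose();a=grab_frame('wrist');o=get_obs();print(o['position'],o['joint_positions'].round(2))
Mt=R.from_quat(np.roll(o['orientation'],-1)).as_matrix();print('yaw',np.degrees(np.arctan2(Mt[1,0],Mt[0,0])))
for t in ['cartridge','cartridge_wing']:
    print(t,[(np.round(d['centre']).tolist(),round(d['score'],2)) for d in landmark_of(t,'wrist')])
# rect at z=134, world axes: right = x, up = y
r=rect(a,T,np.array([466,400,134.]),np.array([1,0,0]),np.array([0,1,0]),60,480)
save('c1.png',r)
E
```

```text
[466.23006307 397.96349971 241.20685623] [-0.06  0.58 -0.99  1.63  0.51  1.22 -1.91]
yaw 46.59951712536751
cartridge [([601.0, 207.0, -1.0], 0.87), ([431.0, 540.0, -2.0], 0.72), ([464.0, 397.0, 1.0], 0.6), ([571.0, 48.0, 97.0], 0.15)]
cartridge_wing [([436.0, 540.0, 114.0], 0.91), ([466.0, 396.0, 113.0], 0.72)]
```

View pics/c1.png

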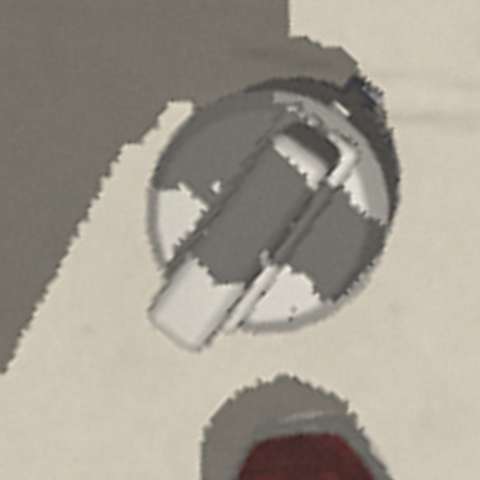

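drive_tool([
  {"x": 0,"y": 0,"z": 0,"turn": 7,"jaw": 0},
  {"x": 0,"y": 0,"z": 0,"turn": 14,"jaw": 0},
  {"x": 0,"y": 0,"z": 0,"turn": 21,"jaw": 0},
  {"x": 0,"y": 0,"z": 0,"turn": 28,"jaw": 0},
  {"x": 0,"y": 0,"z": 0,"turn": 35,"jaw": 0},
])

```text
time_s: 5.42
position: [467.1, 395.7, 241.5]
orientation: [0.001, 0.756, 0.655, 0.0]
ft_force: [0.1, 0.2, -1.0]
opening: 85.6
grip_force: 0.0
```

drive_tool([
  {"x": 0,"y": 0,"z": 0,"turn": 7,"jaw": 0},
  {"x": 0,"y": 0,"z": 0,"turn": 14,"jaw": 0},
  {"x": 0,"y": 0,"z": 0,"turn": 21,"jaw": 0},
  {"x": 0,"y": 0,"z": 0,"turn": 28,"jaw": 0},
  {"x": 0,"y": 0,"z": 0,"turn": 35,"jaw": 0},
])

```text
time_s: 5.83
position: [467.3, 395.6, 241.5]
orientation: [0.001, 0.524, 0.852, -0.0]
ft_force: [0.3, 0.6, -0.2]
opening: 85.5
grip_force: 0.0
```

```bash
python3 -c "
from h import *
o=get_obs();print(o['position'],o['joint_positions'].round(2))"
```

```text
[467.27636942 395.61714676 241.45750409] [ 0.07  0.72 -1.25  1.62  0.71  1.32 -0.83]
```

drive_tool([
  {"x": 0,"y": 0,"z": 0,"turn": 7,"jaw": 0},
  {"x": 0,"y": 0,"z": 0,"turn": 14,"jaw": 0},
  {"x": 0,"y": 0,"z": 0,"turn": 21,"jaw": 0},
  {"x": 0,"y": 0,"z": 0,"turn": 28,"jaw": 0},
  {"x": 0,"y": 0,"z": 0,"turn": 35,"jaw": 0},
])

```text
time_s: 6.25
position: [467.3, 395.6, 241.4]
orientation: [0.001, 0.244, 0.97, -0.001]
ft_force: [-0.1, -0.1, -0.2]
opening: 85.3
grip_force: 0.0
```

drive_tool([
  {"x": 0,"y": 0,"z": 0,"turn": 7,"jaw": 0},
  {"x": 0,"y": 0,"z": 0,"turn": 14,"jaw": 0},
  {"x": 0,"y": 0,"z": 0,"turn": 21,"jaw": 0},
  {"x": 0,"y": 0,"z": 0,"turn": 28,"jaw": 0},
  {"x": 0,"y": 0,"z": 0,"turn": 35,"jaw": 0},
])

```text
time_s: 6.67
position: [467.3, 395.7, 241.3]
orientation: [0.001, -0.059, 0.998, -0.001]
ft_force: [0.3, -1.0, -0.3]
opening: 85.4
grip_force: 0.0
```

drive_tool([
  {"x": 0,"y": 0,"z": 0,"turn": 7,"jaw": 0},
  {"x": 0,"y": 0,"z": 0,"turn": 14,"jaw": 0},
  {"x": 0,"y": 0,"z": 0,"turn": 21,"jaw": 0},
  {"x": 0,"y": 0,"z": 0,"turn": 28,"jaw": 0},
  {"x": 0,"y": 0,"z": 0,"turn": 35,"jaw": 0},
])

```text
time_s: 7.08
position: [467.3, 395.7, 241.3]
orientation: [0.0, -0.357, 0.934, -0.001]
ft_force: [0.2, 0.3, 0.0]
opening: 85.4
grip_force: 0.0
```

drive_tool([
  {"x": 0,"y": 0,"z": 0,"turn": 7,"jaw": 0},
  {"x": 0,"y": 0,"z": 0,"turn": 12,"jaw": 0},
  {"x": 0,"y": 0,"z": 0,"turn": 12,"jaw": 0},
])

```text
time_s: 7.33
position: [467.2, 395.9, 241.3]
orientation: [0.0, -0.451, 0.893, -0.001]
ft_force: [-0.2, 0.2, 0.6]
opening: 85.2
grip_force: 0.0
```

```bash
python3 - <<'E'
from h import *
T=wpose();a=grab_frame('wrist');o=get_obs();print(o['position'],o['joint_positions'].round(2))
Mt=R.from_quat(np.roll(o['orientation'],-1)).as_matrix();print('yaw',np.degrees(np.arctan2(Mt[1,0],Mt[0,0])))
r=rect(a,T,np.array([466,400,134.]),np.array([1,0,0]),np.array([0,1,0]),60,480)
save('c2.png',r)
E
```

```text
[467.09787724 396.16544546 241.28106942] [ 0.13  0.93 -1.5   1.62  0.93  1.49  1.06]
yaw -126.64418410842848
```

View pics/c2.png

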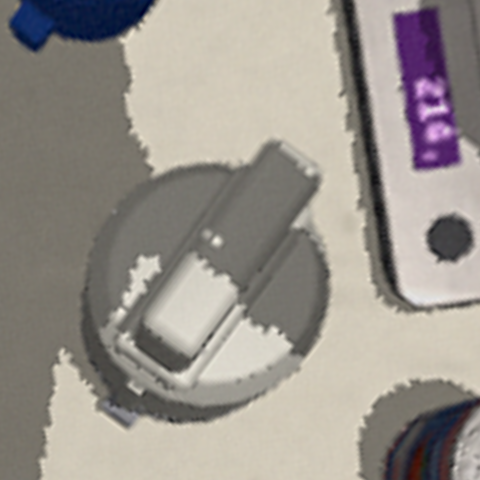

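drive_tool([
  {"x": 0,"y": 1,"z": -35,"turn": 0,"jaw": 0},
  {"x": 0,"y": 2,"z": -70,"turn": 0,"jaw": 0},
  {"x": -1,"y": 3,"z": -105,"turn": 0,"jaw": 0},
  {"x": -1,"y": 3,"z": -125,"turn": 0,"jaw": 0},
  {"x": -1,"y": 3,"z": -135,"turn": 0,"jaw": 0},
])

```text
time_s: 7.8
position: [464.7, 398.8, 103.1]
orientation: [-0.002, -0.45, 0.893, -0.001]
ft_force: [-0.1, -1.4, 0.0]
opening: 85.1
grip_force: 0.0
```

drive_tool([
  {"x": 0,"y": 0,"z": 0,"turn": 0,"jaw": 255},
  {"x": 0,"y": 0,"z": 0,"turn": 0,"jaw": 255},
  {"x": 0,"y": 0,"z": 0,"turn": 0,"jaw": 255},
  {"x": 0,"y": 0,"z": 0,"turn": 0,"jaw": 255},
  {"x": 0,"y": 0,"z": 0,"turn": 0,"jaw": 255},
], squeeze=20)

```text
time_s: 8.22
position: [465.5, 401.8, 107.7]
orientation: [0.001, -0.451, 0.893, 0.0]
ft_force: [0.4, -0.1, 0.8]
opening: 25.1
grip_force: 0.0
```

drive_tool([
  {"x": 0,"y": 0,"z": 0,"turn": 0,"jaw": 255},
  {"x": 0,"y": 0,"z": 0,"turn": 0,"jaw": 255},
  {"x": 0,"y": 0,"z": 0,"turn": 0,"jaw": 255},
])

```text
time_s: 8.47
position: [465.7, 401.6, 107.4]
orientation: [0.001, -0.451, 0.893, 0.0]
ft_force: [1.3, -0.9, 6.5]
opening: 17.5
grip_force: 23.7
```

```bash
python3 -c "
from h import *
o=get_obs();print(o['position'],o['joint_positions'].round(2),o['ft_force'],o['moment'],o['opening'],o['grip_force'])"
```

```text
[465.7304163  401.55529968 107.44124843] [ 0.08  1.06 -1.36  1.72  1.08  1.31  0.98] [ 1.29466404 -0.89199576  6.54970792] [-0.24200825 -0.0618277  -0.01499563] 17.509257473119025 23.705396354198456
```

drive_tool([
  {"x": -8,"y": -10.8,"z": 0.5,"turn": 0,"jaw": 255},
  {"x": -16,"y": -21.6,"z": 1,"turn": 0,"jaw": 255},
  {"x": -24,"y": -32.4,"z": 0,"turn": 0,"jaw": 255},
  {"x": -32,"y": -43.1,"z": -2.5,"turn": 0,"jaw": 255},
  {"x": -40,"y": -53.6,"z": -6,"turn": 0,"jaw": 255},
])

```text
time_s: 8.88
position: [427.2, 350.0, 103.9]
orientation: [0.004, -0.451, 0.893, 0.001]
ft_force: [2.1, -1.3, 18.1]
opening: 17.5
grip_force: 28.5
```

```bash
python3 - <<'E'
from h import *
o=get_obs();print(o['position'],o['ft_force'],o['moment'],o['opening'],o['grip_force'])
T=wpose();w=grab_frame('wrist');a=grab_frame('scene');b=grab_frame('side')
for c in('scene','side'):
  for t in('cartridge','cartridge_wing'):print(c,t,[(np.round(d['centre']).tolist(),round(d['score'],2)) for d in landmark_of(t,c)])
A=cv2.resize(a[200:300,235:345],(396,360),interpolation=cv2.INTER_CUBIC)
B=cv2.resize(b[185:285,245:355],(396,360),interpolation=cv2.INTER_CUBIC)
save('t1.png',np.hstack([A,B]))
E
```

```text
[427.24129078 349.96528078 103.85493033] [ 2.1151259  -1.31636784 18.10797814] [-0.12274352 -0.7508782  -0.05932401] 17.493892847545183 28.524599075317383
scene cartridge [([433.0, 539.0, -2.0], 0.87), ([599.0, 201.0, 2.0], 0.69), ([467.0, 269.0, 4.0], 0.62)]
scene cartridge_wing [([431.0, 538.0, 118.0], 0.84), ([428.0, 348.0, 109.0], 0.75), ([603.0, 202.0, 116.0], 0.57)]
side cartridge [([436.0, 538.0, -2.0], 0.94), ([464.0, 397.0, 14.0], 0.75), ([605.0, 198.0, -0.0], 0.57)]
side cartridge_wing [([601.0, 205.0, 115.0], 0.92), ([432.0, 539.0, 116.0], 0.73), ([429.0, 355.0, 116.0], 0.63)]
```

View pics/t1.png

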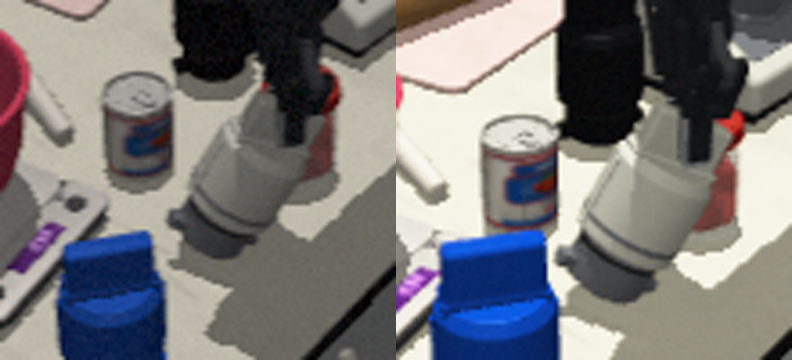

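drive_tool([
  {"x": 0,"y": 0,"z": 30,"turn": 0,"jaw": 255},
  {"x": 0,"y": 0,"z": 70,"turn": 0,"jaw": 255},
  {"x": 0,"y": 0,"z": 110,"turn": 0,"jaw": 255},
  {"x": 0,"y": 0,"z": 150,"turn": 0,"jaw": 255},
  {"x": 0,"y": 0,"z": 190,"turn": 0,"jaw": 255},
], squeeze=60)

```text
time_s: 9.65
position: [424.0, 347.0, 290.9]
orientation: [-0.001, -0.451, 0.892, 0.0]
ft_force: [0.9, -0.0, -5.3]
opening: 17.4
grip_force: 59.6
```

drive_tool([
  {"x": 4,"y": -25,"z": 0,"turn": -6,"jaw": 255},
  {"x": 9,"y": -55,"z": 0,"turn": -12,"jaw": 255},
  {"x": 15,"y": -90,"z": 0,"turn": -18,"jaw": 255},
  {"x": 20,"y": -125,"z": 0,"turn": -24,"jaw": 255},
  {"x": 25,"y": -160,"z": 0,"turn": -30,"jaw": 255},
])

```text
time_s: 10.07
position: [449.2, 185.6, 289.3]
orientation: [-0.001, -0.202, 0.979, -0.001]
ft_force: [0.1, -0.5, -4.4]
opening: 17.0
grip_force: 59.6
```

drive_tool([
  {"x": 5,"y": -35,"z": 0,"turn": -6,"jaw": 255},
  {"x": 10,"y": -70,"z": 0,"turn": -12,"jaw": 255},
  {"x": 15,"y": -105,"z": 0,"turn": -16,"jaw": 255},
  {"x": 20,"y": -130,"z": 0,"turn": -16,"jaw": 255},
  {"x": 20,"y": -150,"z": 0,"turn": -16,"jaw": 255},
])

```text
time_s: 10.48
position: [469.9, 33.8, 289.3]
orientation: [-0.001, -0.064, 0.998, -0.001]
ft_force: [0.3, 0.3, -3.1]
opening: 16.8
grip_force: 59.7
```

drive_tool([
  {"x": 0,"y": 0,"z": 0,"turn": 0,"jaw": 255},
  {"x": 0,"y": 0,"z": 0,"turn": 0,"jaw": 255},
])

```text
time_s: 10.65
position: [469.2, 35.9, 289.3]
orientation: [-0.001, -0.065, 0.998, -0.0]
ft_force: [0.2, 0.8, -3.5]
opening: 17.1
grip_force: 59.8
```

```bash
cat > look.py <<'E'
from h import *
o=get_obs();Mt=R.from_quat(np.roll(o['orientation'],-1)).as_matrix()
print(o['time_s'],o['position'].round(1),'yaw',np.degrees(np.arctan2(Mt[1,0],Mt[0,0])).round(1),o['joint_positions'].round(2),'F',o['ft_force'].round(1),o['moment'].round(2),o['opening'].round(1),o['grip_force'].round(0))
for c in('scene','side','wrist'):
  grab_frame(c)
  for t in('cartridge','cartridge_wing','filter_port'):
    print(c,t,[(np.round(d['centre']).tolist(),round(d['score'],2)) for d in landmark_of(t,c) if abs(d['centre'][1]-50)<90])
E
python3 look.py
```

```text
Traceback (most recent call last):
  File "look.py", line 3, in <module>
    print(o['time_s'],o['position'].round(1),'yaw',np.degrees(np.arctan2(Mt[1,0],Mt[0,0])).round(1),o['joint_positions'].round(2),'F',o['ft_force'].round(1),o['moment'].round(2),o['opening'].round(1),o['grip_force'].round(0))
                                                                                                                                                                                  ^^^^^^^^^^^^^^^^^^
AttributeError: 'float' object has no attribute 'round'
```

```bash
sed -i "s/o\['opening'\].round(1),o\['grip_force'\].round(0)/round(o['opening'],1),round(o['grip_force'])/" look.py; python3 look.py; python3 - <<'E'
from h import *
grab_frame('scene');
for c in ('scene','side'):
  grab_frame(c);m=trace('cartridge',c)
  for d in m:
    ys,xs=np.nonzero(d['mask']);print(c,d['score'],xs.mean(),ys.mean(),len(xs))
E
```

```text
10.65 [469.2  35.9 289.3] yaw -172.6 [ 1.07  0.46 -1.51  1.89  0.48  1.26  1.11] F [ 0.2  0.8 -3.5] [-0.01  0.11 -0.03] 17.1 60
scene cartridge [([529.0, 41.0, 199.0], 0.62), ([554.0, 53.0, 124.0], 0.59)]
scene cartridge_wing [([472.0, 33.0, 297.0], 0.94)]
scene filter_port [([553.0, 52.0, 125.0], 0.6)]
side cartridge [([533.0, 48.0, 200.0], 0.7)]
side cartridge_wing [([474.0, 43.0, 302.0], 0.85)]
side filter_port [([547.0, 54.0, 124.0], 0.63)]
wrist cartridge [([528.0, 47.0, 203.0], 0.91)]
wrist cartridge_wing [([472.0, 36.0, 299.0], 0.7)]
wrist filter_port []
scene 0.92 294.49221556886226 200.98323353293412 835
scene 0.73 266.01741293532336 288.650912106136 1206
scene 0.72 353.2589928057554 137.66906474820144 834
side 0.67 301.0985507246377 201.5536231884058 1035
side 0.6 362.3983983983984 132.43843843843842 999
side 0.6 271.8716658278812 279.94011071967793 1987
```

drive_tool([
  {"x": 2,"y": 2,"z": -20,"turn": 0,"jaw": 255},
  {"x": 4,"y": 4,"z": -40,"turn": 0,"jaw": 255},
  {"x": 10,"y": 4,"z": -52,"turn": 0,"jaw": 255},
  {"x": 16.5,"y": 4.3,"z": -64,"turn": 0,"jaw": 255},
  {"x": 16.5,"y": 4.3,"z": -64,"turn": 0,"jaw": 255},
])

```text
time_s: 11.92
position: [486.2, 41.2, 224.2]
orientation: [-0.001, -0.066, 0.998, 0.0]
ft_force: [0.0, 0.4, -4.0]
opening: 17.5
grip_force: 59.9
```

```bash
python3 look.py; python3 - <<'E'
from h import *
b=grab_frame('side');a=grab_frame('scene')
A=cv2.resize(a[100:210,275:385],(400,400),interpolation=cv2.INTER_CUBIC)
B=cv2.resize(b[100:210,290:400],(400,400),interpolation=cv2.INTER_CUBIC)
save('i1.png',np.hstack([A,B]))
E
```

```text
11.9167 [486.2  41.2 224.2] yaw -172.4 [ 0.92  0.54 -1.36  1.94  0.58  1.15  1.04] F [ 0.   0.4 -4. ] [-0.04  0.06  0.03] 17.5 60
scene cartridge [([546.0, 46.0, 135.0], 0.97)]
scene cartridge_wing [([491.0, 38.0, 234.0], 0.86)]
scene filter_port [([551.0, 52.0, 125.0], 0.71)]
side cartridge [([549.0, 51.0, 138.0], 0.94), ([546.0, 52.0, 122.0], 0.33)]
side cartridge_wing [([490.0, 44.0, 238.0], 0.77)]
side filter_port [([550.0, 53.0, 125.0], 0.9)]
wrist cartridge [([547.0, 48.0, 144.0], 0.89)]
wrist cartridge_wing [([486.0, 41.0, 233.0], 0.7)]
wrist filter_port []
```

View pics/i1.png

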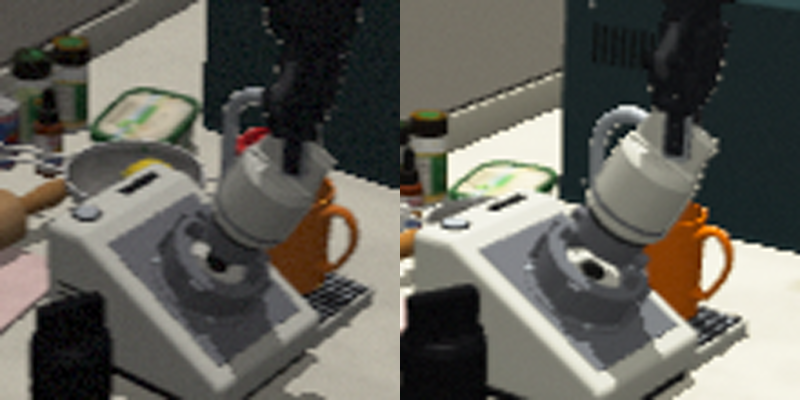

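drive_tool([
  {"x": 2,"y": 0,"z": -3.5,"turn": 0,"jaw": 255},
  {"x": 4,"y": 0,"z": -7,"turn": 0,"jaw": 255},
  {"x": 6,"y": 0.2,"z": -10.5,"turn": 0,"jaw": 255},
  {"x": 8,"y": 0.3,"z": -14,"turn": 0,"jaw": 255},
  {"x": 8,"y": 0.3,"z": -14,"turn": 0,"jaw": 255},
])

```text
time_s: 13.03
position: [494.5, 42.0, 211.2]
orientation: [-0.001, -0.066, 0.998, 0.0]
ft_force: [0.6, -0.0, -4.1]
opening: 17.3
grip_force: 59.9
```

```bash
python3 look.py
```

```text
13.0333 [494.5  42.  211.2] yaw -172.4 [ 0.89  0.56 -1.33  1.93  0.61  1.14  1.02] F [ 0.6 -0.  -4.1] [-0.04  0.05  0.01] 17.3 60
scene cartridge [([552.0, 48.0, 120.0], 0.63)]
scene cartridge_wing [([502.0, 41.0, 221.0], 0.65)]
scene filter_port [([554.0, 49.0, 127.0], 0.86)]
side cartridge [([559.0, 48.0, 127.0], 0.65)]
side cartridge_wing [([500.0, 50.0, 225.0], 0.56)]
side filter_port [([548.0, 53.0, 124.0], 0.82)]
wrist cartridge []
wrist cartridge_wing []
wrist filter_port []
```

drive_tool([
  {"x": 2,"y": 0,"z": -3,"turn": 0,"jaw": 255},
  {"x": 4,"y": 0.2,"z": -6,"turn": 0,"jaw": 255},
  {"x": 5,"y": 0.2,"z": -8.7,"turn": 0,"jaw": 255},
  {"x": 5,"y": 0.2,"z": -8.7,"turn": 0,"jaw": 255},
])

```text
time_s: 13.97
position: [498.8, 41.1, 202.5]
orientation: [-0.001, -0.066, 0.998, -0.001]
ft_force: [-1.4, -3.5, -4.6]
opening: 17.0
grip_force: 60.0
```

drive_tool([
  {"x": 1.7,"y": 0,"z": -3,"turn": 0,"jaw": 255},
  {"x": 3.4,"y": -0.3,"z": -6,"turn": 0,"jaw": 255},
  {"x": 4.6,"y": -0.5,"z": -8,"turn": 0,"jaw": 255},
  {"x": 4.6,"y": -0.5,"z": -8,"turn": 0,"jaw": 255},
])

```text
time_s: 14.3
position: [503.2, 41.0, 195.0]
orientation: [-0.001, -0.066, 0.998, -0.001]
ft_force: [-3.8, -3.8, 0.6]
opening: 17.0
grip_force: 60.7
```

```bash
python3 look.py
```

```text
14.3 [503.2  41.  195. ] yaw -172.4 [ 0.85  0.59 -1.29  1.93  0.64  1.12  1.  ] F [-3.8 -3.8  0.6] [-1.08  1.21 -0.15] 17.0 61
scene cartridge []
scene cartridge_wing [([506.0, 40.0, 203.0], 0.98), ([557.0, 53.0, 126.0], 0.43)]
scene filter_port [([556.0, 54.0, 125.0], 0.8)]
side cartridge [([570.0, 47.0, 106.0], 0.61)]
side cartridge_wing [([505.0, 44.0, 206.0], 0.63)]
side filter_port [([551.0, 50.0, 122.0], 0.86)]
wrist cartridge [([563.0, 47.0, 109.0], 0.67)]
wrist cartridge_wing [([507.0, 44.0, 206.0], 0.69)]
wrist filter_port [([506.0, 41.0, 209.0], 0.19)]
```

drive_tool([
  {"x": 1.5,"y": -0.2,"z": -2.6,"turn": 0,"jaw": 255},
  {"x": 3,"y": -0.3,"z": -5.2,"turn": 0,"jaw": 255},
  {"x": 3.4,"y": -0.4,"z": -6.2,"turn": 0,"jaw": 255},
  {"x": 3.4,"y": -0.4,"z": -6.2,"turn": 0,"jaw": 255},
])

```text
time_s: 15.23
position: [506.4, 40.9, 189.3]
orientation: [-0.001, -0.066, 0.998, -0.001]
ft_force: [-7.8, -3.0, 4.7]
opening: 17.0
grip_force: 61.4
```

```bash
python3 look.py
```

```text
15.2333 [506.4  40.9 189.3] yaw -172.4 [ 0.83  0.6  -1.27  1.93  0.65  1.12  1.  ] F [-7.8 -3.   4.7] [-1.14  1.74 -0.25] 17.0 61
scene cartridge [([569.0, 48.0, 101.0], 0.74)]
scene cartridge_wing [([510.0, 39.0, 199.0], 0.73)]
scene filter_port [([552.0, 53.0, 127.0], 0.8)]
side cartridge [([573.0, 47.0, 102.0], 0.64)]
side cartridge_wing [([511.0, 45.0, 204.0], 0.83)]
side filter_port [([548.0, 55.0, 126.0], 0.59)]
wrist cartridge [([566.0, 49.0, 103.0], 0.96)]
wrist cartridge_wing [([510.0, 38.0, 201.0], 0.74)]
wrist filter_port []
```

drive_tool([
  {"x": 1,"y": 1,"z": -1.7,"turn": 0,"jaw": 255},
  {"x": 1,"y": 3,"z": -1.7,"turn": -5,"jaw": 255},
  {"x": 1,"y": 6,"z": -1.7,"turn": -10,"jaw": 255},
  {"x": 1,"y": 8,"z": -1.7,"turn": -15,"jaw": 255},
  {"x": 1,"y": 9,"z": -1.7,"turn": -20,"jaw": 255},
])

```text
time_s: 16.25
position: [507.5, 55.7, 188.4]
orientation: [-0.001, 0.108, 0.994, 0.003]
ft_force: [-7.4, 5.7, 6.6]
opening: 17.5
grip_force: 62.2
```

```bash
python3 look.py
```

```text
16.25 [507.5  55.7 188.4] yaw 167.6 [ 0.77  0.55 -1.19  1.92  0.58  1.07  0.68] F [-7.4  5.7  6.6] [2.17 1.42 0.6 ] 17.5 62
scene cartridge [([567.0, 46.0, 100.0], 0.73)]
scene cartridge_wing [([512.0, 54.0, 195.0], 0.79)]
scene filter_port [([553.0, 56.0, 124.0], 0.66), ([600.0, 46.0, 2.0], 0.3)]
side cartridge [([573.0, 44.0, 102.0], 0.82)]
side cartridge_wing [([517.0, 57.0, 201.0], 0.6)]
side filter_port [([549.0, 53.0, 124.0], 0.65)]
wrist cartridge [([564.0, 43.0, 101.0], 0.83)]
wrist cartridge_wing [([509.0, 50.0, 199.0], 0.73)]
wrist filter_port [([510.0, 50.0, 199.0], 0.46)]
```

drive_tool([
  {"x": 0,"y": -2,"z": 0,"turn": -5,"jaw": 255},
  {"x": 0,"y": -4,"z": 0,"turn": -10,"jaw": 255},
  {"x": 0,"y": -4,"z": 0,"turn": -15,"jaw": 255},
  {"x": 0,"y": -4,"z": 0,"turn": -20,"jaw": 255},
  {"x": 0,"y": -4,"z": 0,"turn": -20,"jaw": 255},
])

```text
time_s: 17.27
position: [511.6, 58.4, 190.8]
orientation: [0.003, 0.276, 0.961, 0.009]
ft_force: [-1.1, 17.9, 4.2]
opening: 17.3
grip_force: 116.0
```

```bash
python3 look.py
```

```text
17.2667 [511.6  58.4 190.8] yaw 148.0 [ 0.73  0.5  -1.12  1.92  0.52  1.03  0.4 ] F [-1.1 17.9  4.2] [ 5.5  -0.32  1.16] 17.3 116
scene cartridge [([566.0, 42.0, 100.0], 0.61)]
scene cartridge_wing []
scene filter_port [([556.0, 51.0, 128.0], 0.83)]
side cartridge [([572.0, 43.0, 100.0], 0.7)]
side cartridge_wing [([517.0, 60.0, 205.0], 0.62)]
side filter_port [([548.0, 50.0, 122.0], 0.95)]
wrist cartridge [([566.0, 42.0, 102.0], 0.77)]
wrist cartridge_wing [([513.0, 53.0, 199.0], 0.79)]
wrist filter_port []
```

drive_tool([
  {"x": 0,"y": 0,"z": 0,"turn": 0,"jaw": 165},
  {"x": 0,"y": 0,"z": 0,"turn": 0,"jaw": 165},
  {"x": 0,"y": 0,"z": 3,"turn": 0,"jaw": 165},
  {"x": 0,"y": 0,"z": 6,"turn": 0,"jaw": 165},
  {"x": 0,"y": 0,"z": 6,"turn": 0,"jaw": 165},
], squeeze=40)

```text
time_s: 18.28
position: [510.2, 47.3, 194.7]
orientation: [0.002, 0.279, 0.96, 0.001]
ft_force: [0.1, 0.1, 1.0]
opening: 30.2
grip_force: 0.0
```

```bash
python3 look.py
```

```text
18.2833 [510.2  47.3 194.7] yaw 147.6 [ 0.74  0.49 -1.12  1.92  0.52  1.05  0.41] F [0.1 0.1 1. ] [ 0.   -0.03 -0.08] 30.2 0
scene cartridge [([563.0, 43.0, 101.0], 0.93)]
scene cartridge_wing [([507.0, 46.0, 198.0], 0.81)]
scene filter_port [([556.0, 50.0, 125.0], 0.92)]
side cartridge [([568.0, 45.0, 101.0], 0.85)]
side cartridge_wing [([510.0, 48.0, 201.0], 0.66)]
side filter_port [([547.0, 52.0, 125.0], 0.66)]
wrist cartridge [([566.0, 43.0, 102.0], 0.8)]
wrist cartridge_wing [([505.0, 45.0, 197.0], 0.59)]
wrist filter_port []
```

drive_tool([
  {"x": -7,"y": -0.5,"z": 8,"turn": -7,"jaw": 170},
  {"x": -7,"y": -0.5,"z": 8,"turn": -14,"jaw": 167},
  {"x": -7,"y": -0.5,"z": 8,"turn": -21,"jaw": 164},
  {"x": -7,"y": -0.5,"z": 8,"turn": -28,"jaw": 161},
  {"x": -7,"y": -0.5,"z": 8,"turn": -35,"jaw": 160},
])

```text
time_s: 19.3
position: [501.4, 48.8, 202.1]
orientation: [-0.0, 0.556, 0.831, 0.002]
ft_force: [-1.9, 6.9, 1.7]
opening: 31.9
grip_force: 9.1
```

```bash
python3 look.py
```

```text
19.3 [501.4  48.8 202.1] yaw 112.4 [ 0.67  0.4  -1.    1.93  0.39  1.02 -0.11] F [-1.9  6.9  1.7] [1.17 0.25 0.39] 31.9 9
scene cartridge [([566.0, 43.0, 102.0], 0.86)]
scene cartridge_wing [([508.0, 40.0, 200.0], 0.82)]
scene filter_port [([552.0, 53.0, 126.0], 0.77)]
side cartridge [([571.0, 40.0, 101.0], 0.68)]
side cartridge_wing [([508.0, 47.0, 201.0], 0.76)]
side filter_port [([547.0, 50.0, 125.0], 0.94)]
wrist cartridge [([566.0, 43.0, 102.0], 0.78)]
wrist cartridge_wing [([506.0, 44.0, 201.0], 0.66)]
wrist filter_port []
```

drive_tool([
  {"x": 0,"y": -3,"z": 0,"turn": -6,"jaw": 160},
  {"x": 0,"y": -3,"z": 0,"turn": -12,"jaw": 160},
  {"x": 0,"y": -3,"z": 0,"turn": -18,"jaw": 158},
  {"x": 0,"y": -3,"z": 0,"turn": -24,"jaw": 156},
  {"x": 0,"y": -3,"z": 0,"turn": -24,"jaw": 156},
])

```text
time_s: 20.32
position: [501.0, 46.4, 202.0]
orientation: [-0.001, 0.716, 0.698, 0.001]
ft_force: [-2.4, 5.9, 2.8]
opening: 33.3
grip_force: 9.3
```

```bash
python3 look.py
```

```text
20.3167 [501.   46.4 202. ] yaw 88.5 [ 0.61  0.37 -0.9   1.93  0.34  1.   -0.47] F [-2.4  5.9  2.8] [1.42 0.61 0.36] 33.3 9
scene cartridge [([569.0, 42.0, 98.0], 0.77)]
scene cartridge_wing [([504.0, 43.0, 196.0], 0.59)]
scene filter_port [([551.0, 51.0, 123.0], 0.91)]
side cartridge [([574.0, 47.0, 103.0], 0.89)]
side cartridge_wing [([506.0, 46.0, 200.0], 0.58)]
side filter_port [([549.0, 55.0, 124.0], 0.61)]
wrist cartridge [([565.0, 47.0, 106.0], 0.71)]
wrist cartridge_wing [([505.0, 41.0, 196.0], 0.97)]
wrist filter_port []
```

drive_tool([
  {"x": 0,"y": -2,"z": 0,"turn": -5,"jaw": 156},
  {"x": 0,"y": -2,"z": 0,"turn": -10,"jaw": 156},
  {"x": 0,"y": -2,"z": 0,"turn": -15,"jaw": 156},
  {"x": 0,"y": -2,"z": 0,"turn": -20,"jaw": 156},
  {"x": 0,"y": -2,"z": 0,"turn": -20,"jaw": 156},
])

```text
time_s: 21.33
position: [500.1, 44.0, 202.2]
orientation: [-0.001, 0.826, 0.563, -0.0]
ft_force: [-6.6, 4.2, 9.1]
opening: 33.4
grip_force: 13.4
```

```bash
python3 look.py; python3 - <<'E'
from h import *
T=wpose();w=grab_frame('wrist');up,n,y=frame(-3)
r=rect(w,T,np.array([497,47,220.]),-y,up,55,400)
save('f1.png',np.hstack([r,w[0:400,120:520]]))
E
```

```text
21.3333 [500.1  44.  202.2] yaw 68.6 [ 0.55  0.34 -0.83  1.94  0.3   0.99 -0.78] F [-6.6  4.2  9.1] [1.19 1.46 0.44] 33.4 13
scene cartridge [([569.0, 45.0, 103.0], 0.84)]
scene cartridge_wing [([507.0, 40.0, 196.0], 0.6)]
scene filter_port [([553.0, 53.0, 128.0], 0.83)]
side cartridge [([571.0, 45.0, 100.0], 0.63)]
side cartridge_wing [([504.0, 44.0, 197.0], 0.56)]
side filter_port [([547.0, 52.0, 126.0], 0.77)]
wrist cartridge [([565.0, 45.0, 102.0], 0.67)]
wrist cartridge_wing [([502.0, 41.0, 194.0], 0.61)]
wrist filter_port []
```

View pics/f1.png

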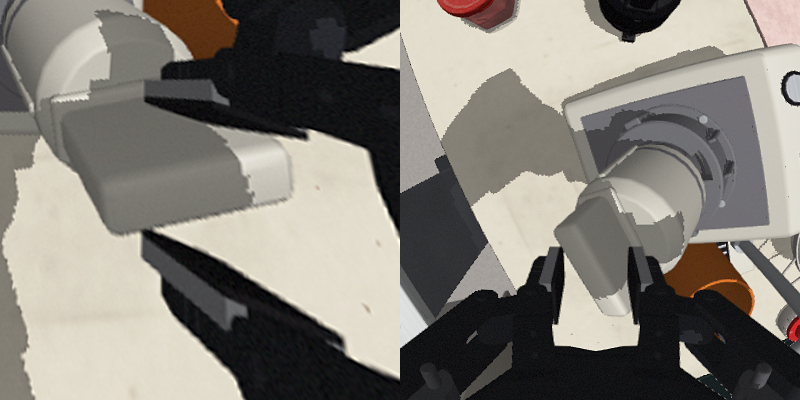

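drive_tool([
  {"x": 0,"y": 0,"z": 2,"turn": -4,"jaw": 156},
  {"x": 0,"y": 0,"z": 2,"turn": -8,"jaw": 156},
  {"x": 0,"y": 0,"z": 3,"turn": -12,"jaw": 156},
  {"x": 0,"y": 0,"z": 3,"turn": -15,"jaw": 156},
  {"x": 0,"y": 0,"z": 3,"turn": -15,"jaw": 156},
])

```text
time_s: 22.4
position: [501.0, 43.3, 205.6]
orientation: [-0.001, 0.893, 0.451, 0.0]
ft_force: [-4.9, 0.5, 8.2]
opening: 33.4
grip_force: 5.1
```

```bash
python3 look.py
```

```text
22.4 [501.   43.3 205.6] yaw 53.6 [ 0.52  0.33 -0.77  1.93  0.27  0.99 -1.02] F [-4.9  0.5  8.2] [0.5  1.12 0.03] 33.4 5
scene cartridge [([567.0, 43.0, 97.0], 0.61)]
scene cartridge_wing [([503.0, 46.0, 188.0], 0.67)]
scene filter_port [([553.0, 55.0, 127.0], 0.77), ([504.0, 46.0, 188.0], 0.5)]
side cartridge [([571.0, 46.0, 100.0], 0.56)]
side cartridge_wing [([506.0, 50.0, 194.0], 0.62)]
side filter_port [([549.0, 52.0, 126.0], 0.8)]
wrist cartridge [([566.0, 46.0, 98.0], 0.8)]
wrist cartridge_wing [([499.0, 44.0, 192.0], 0.83)]
wrist filter_port []
```

drive_tool([
  {"x": 0,"y": 0,"z": 10,"turn": 0,"jaw": 140},
  {"x": 0,"y": 0,"z": 20,"turn": 0,"jaw": 120},
  {"x": 0,"y": 0,"z": 35,"turn": 0,"jaw": 120},
  {"x": 0,"y": 0,"z": 45,"turn": 0,"jaw": 120},
  {"x": 0,"y": 0,"z": 45,"turn": 0,"jaw": 120},
])

```text
time_s: 23.42
position: [503.5, 41.0, 252.2]
orientation: [0.001, 0.893, 0.451, 0.002]
ft_force: [0.5, -0.1, 0.9]
opening: 45.1
grip_force: 0.0
```

```bash
cat > wing.py <<'E'
from h import *
up,n,y=frame(-3)
for c in('scene','side','wrist'):
  T=wpose() if c=='wrist' else None
  img=grab_frame(c)
  for t in ('cartridge_wing','cartridge'):
   for d in trace(t,c):
    m=d['mask'].astype(np.uint8);ys,xs=np.nonzero(m)
    if len(xs)<30: continue
    e=wproj([499,46,209],T) if T is not None else proj([499,46,209],c)
    if np.hypot(xs.mean()-e[0],ys.mean()-e[1])>60: continue
    print(c,t,round(d['score'],2),len(xs),e.round(),xs.mean().round(1),ys.mean().round(1),cv2.minAreaRect(np.stack([xs,ys],1).astype(np.float32)))
# predicted silhouettes vs masks: fit theta and depth
def pts(th,d,M):
    k=np.radians(th);cx=np.cos(k)*up+np.sin(k)*y;cy=np.cross(n,cx);O=M-d*n;P=[]
    return O,cx,cy
def sil(th,d,M,f):
    O,cx,cy=pts(th,d,M);m=np.zeros((400,640),np.uint8)
    w=[O+a*30*cx+b*9*cy+h*n for a in(-1,1) for b in(-1,1) for h in(100,134)]
    t=np.linspace(0,2*np.pi,24);b=[O+r*(np.cos(q)*cx+np.sin(q)*cy)+h*n for q in t for r,h in((36,100),(36,33))]
    for S in(w,b):
        q=np.array([f(p) for p in S]);cv2.fillConvexPoly(m,cv2.convexHull(q.round().astype(np.int32)),1)
    return m
import sys
M0=np.array([552,47,125.2])
for c in('wrist','scene','side'):
  T=wpose();img=grab_frame(c);f=(lambda p:wproj(p,T)) if c=='wrist' else (lambda p:proj(p,c))
  best=[]
  cand=[d for d in trace('cartridge',c)]
  base=sil(-80,22,M0,f)
  cand=[d for d in cand if (d['mask']&(base>0)).sum()>.4*d['mask'].sum()]
  if not cand: print(c,'none');continue
  mk=cand[0]['mask']
  for th in range(-100,20,5):
   for d in(22,27):
    for dx in(-4,0,4):
     for dy in(-4,0,4):
      s=sil(th,d,M0+[dx,dy,0],f)>0;best.append(((s&mk).sum()/(s|mk).sum(),th,d,dx,dy))
  best.sort(reverse=True);print(c,[(round(b[0],3),)+b[1:] for b in best[:6]])
E
python3 look.py; python3 wing.py
```

```text
23.4167 [503.5  41.  252.2] yaw 53.6 [ 0.55  0.27 -0.8   1.88  0.22  1.08 -0.97] F [ 0.5 -0.1  0.9] [ 0.02 -0.04  0.01] 45.1 0
scene cartridge [([563.0, 44.0, 106.0], 0.76)]
scene cartridge_wing [([506.0, 47.0, 200.0], 0.6)]
scene filter_port [([555.0, 53.0, 125.0], 0.6)]
side cartridge [([567.0, 46.0, 108.0], 0.55)]
side cartridge_wing []
side filter_port [([548.0, 56.0, 122.0], 0.58)]
wrist cartridge [([562.0, 45.0, 107.0], 0.96)]
wrist cartridge_wing [([502.0, 46.0, 204.0], 0.79)]
wrist filter_port []
scene cartridge_wing 0.87 653 [353. 151.] 343.0 161.1 ((344.4024353027344, 159.12196350097656), (22.957542419433594, 37.79405212402344), 38.65980911254883)
scene cartridge 0.9 659 [353. 151.] 342.6 160.9 ((343.7808837890625, 159.55055236816406), (22.6839542388916, 37.62992477416992), 32.00538635253906)
side cartridge_wing 0.92 753 [362. 147.] 351.3 160.4 ((352.4550476074219, 158.471923828125), (23.743953704833984, 41.233917236328125), 32.00538635253906)
side cartridge_wing 0.18 3160 [362. 147.] 335.1 183.3 ((341.047119140625, 177.29391479492188), (73.16307830810547, 79.82332611083984
[... 531 characters left out ...]
.py", line 38, in <module>
    s=sil(th,d,M0+[dx,dy,0],f)>0;best.append(((s&mk).sum()/(s|mk).sum(),th,d,dx,dy))
      ~~~^^^^^^^^^^^^^^^^^^^^^
  File "wing.py", line 22, in sil
    q=np.array([f(p) for p in S]);cv2.fillConvexPoly(m,cv2.convexHull(q.round().astype(np.int32)),1)
                ~^^^
  File "wing.py", line 27, in <lambda>
    T=wpose();img=grab_frame(c);f=(lambda p:wproj(p,T)) if c=='wrist' else (lambda p:proj(p,c))
                                            ~~~~~^^^^^
  File "h.py", line 19, in wproj
    K=calibration('wrist')['K'];p=np.linalg.inv(T)@np.append(P,1);v=np.array([p[0],-p[1],-p[2]])
      ~~~~~~~~~~~^^^^^^^^^
ValueError: time passes only in moves, steps and waits
```

```bash
cat > patch.py <<'E'
import re
s=open('h.py').read()
s=s.replace("from plant import *","from plant import *\nfrom plant import calibration as _cal\nimport functools\ncalibration=functools.lru_cache(None)(lambda c:_cal(c))")
open('h.py','w').write(s)
w=open('wing.py').read();i=w.index("for c in('scene','side','wrist')");j=w.index('# predicted')
open('wing.py','w').write(w[:i]+w[j:])
E
python3 patch.py; time python3 wing.py
```

```text
wrist [(np.float64(0.946), -80, 27, 0, 0), (np.float64(0.945), -85, 27, 0, 0), (np.float64(0.94), -75, 27, 0, 0), (np.float64(0.939), -90, 27, 0, 0), (np.float64(0.932), -70, 27, 0, 0), (np.float64(0.931), -95, 27, 0, 0)]
scene [(np.float64(0.853), -80, 27, 0, -4), (np.float64(0.852), -85, 27, 4, -4), (np.float64(0.852), -85, 27, 0, 0), (np.float64(0.852), -90, 27, 4, -4), (np.float64(0.849), -75, 27, 0, 0), (np.float64(0.847), -75, 22, -4, 4)]
side none
real	0m3.822s
user	0m1.676s
sys	0m0.036s
```

drive_tool([
  {"x": -5,"y": 0,"z": 30,"turn": 0,"jaw": 120},
  {"x": -10,"y": 0,"z": 60,"turn": 0,"jaw": 120},
  {"x": -10,"y": 0,"z": 60,"turn": 0,"jaw": 120},
  {"x": -10,"y": 0,"z": 60,"turn": 0,"jaw": 120},
])

```text
time_s: 25.2
position: [492.6, 41.1, 311.2]
orientation: [0.001, 0.893, 0.451, 0.002]
ft_force: [-1.4, -0.2, -0.2]
opening: 44.9
grip_force: 0.0
```

```bash
python3 - <<'E'
from h import *
up,n,y=frame(-3);M=np.array([551.5,48,125.2])
for t,off in(('cartridge',0),('cartridge_wing',117)):
  D=[]
  for k in range(4):
   for c in('scene','side','wrist'):
    grab_frame(c)
    for d in landmark_of(t,c):
      if np.linalg.norm(d['centre']-(M+(off-22)*n))<25:D.append(d['centre'])
  D=np.array(D);print(t,len(D),D.mean(0).round(1),'depth',(off-(D-M)@n).mean().round(2),D.std(0).round(1))
for t in('orange_mug','tin','sweet_jar'):
  grab_frame('scene');print(t,[np.round(d['centre']).tolist() for d in landmark_of(t,'scene')])
E
python3 wing.py
```

```text
cartridge 11 [564.   46.3 105.6] depth 23.29 [2.3 1.5 1.5]
cartridge_wing 12 [504.9  49.2 203. ] depth 26.35 [1.5 2.8 2.5]
orange_mug [[556.0, -100.0, 19.0]]
tin [[576.0, 348.0, 2.0]]
sweet_jar [[464.0, 272.0, -1.0]]
wrist [(np.float64(0.945), -80, 27, 0, 0), (np.float64(0.94), -85, 27, 0, 0), (np.float64(0.934), -75, 27, 0, 0), (np.float64(0.931), -90, 27, 0, 0), (np.float64(0.926), -95, 27, 0, 0), (np.float64(0.924), -70, 27, 0, 0)]
scene [(np.float64(0.875), -85, 27, 0, 0), (np.float64(0.875), -75, 27, 0, 0), (np.float64(0.874), -80, 27, 0, -4), (np.float64(0.872), -75, 22, 0, 4), (np.float64(0.87), -80, 22, 0, 4), (np.float64(0.869), -80, 27, 0, 0)]
side [(np.float64(0.837), -80, 27, 0, 4), (np.float64(0.833), -75, 27, 0, 4), (np.float64(0.824), -65, 27, 0, 4), (np.float64(0.824), -85, 27, 0, 4), (np.float64(0.821), -85, 27, 4, 4), (np.float64(0.819), -70, 27, 0, 4)]
```

```bash
python3 -c "
from plant import *
print(sign_off())"
```

```text
the job is handed in; nothing more can be done
None
```

I pushed the cartridge in through the slots, turned it clockwise to about the stop, released it and handed the job in; no verdict came back. It appears locked: the camera readings put it about 23 mm below the mouth by its base (26 mm by its wing), some 5 mm higher than when held under the ridge. A rougher outline fit suggested 27 mm, and I did not press-test it. The mug, tin and jar were still where they started.

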